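# Clear the press turret and index it to the next anvil

## Task

Make the bench press ready for the next clock plate. First take the wooden blocks out of the swing of the turret's handles and stand all three blocks in an even row on the marked board, one centred on each crossing of the black lines with its long side along the short cross line; only then turn the turret one position counter-clockwise (seen from above), so that it rests in its very next click, without going past it or the wrong way. Leave the other things on the bench where they are.

Things in the scene. Friction and masses are not known exactly. Their poses are not given: they have to be found in the camera images.
- turret (a joint): angle of the turret, rad: 0 at the start, growing counter-clockwise seen from above; it clicks into a rest position every 72 degrees (1.257 rad), five a turn. About 5 N at a handle carries it over the click; past half way it snaps on by itself.
- turret_axis (a point): on the turret's vertical axis, level with the disc's top (42 mm above the bench). Turret: steel disc, 110 mm diameter, top 42 mm above the bench, five different small anvils on it (up to 62 mm above the bench), five spokes with upright handle pins on a circle of radius 108 mm about the axis
- press: grey bench press that carries the turret; origin on the bench below the turret's axis, x from the axis towards the column. Column 50 x 50 mm, centred 165 mm along x, foot 120 mm wide; the head (44 mm wide in y) runs 15 to 190 mm along x, underside 155 mm and top 205 mm above the bench; the ram hangs from it 36 mm along x, its tip 82 mm above the bench. Round base under the turret 100 mm diameter
- handle1 (a point): centre of the top of an upright handle pin of the turret: 14 mm diameter, top 66 mm above the bench, foot at 30 mm, joined inward to the turret by a 10 mm thick horizontal spoke whose top is 41 mm above the bench; it moves with the turret. At the start it lies 180 degrees counter-clockwise of the press's x axis
- handle2 (a point): centre of the top of an upright handle pin of the turret: 14 mm diameter, top 66 mm above the bench, foot at 30 mm, joined inward to the turret by a 10 mm thick horizontal spoke whose top is 41 mm above the bench; it moves with the turret. At the start it lies 252 degrees counter-clockwise of the press's x axis
- handle3 (a point): centre of the top of an upright handle pin of the turret: 14 mm diameter, top 66 mm above the bench, foot at 30 mm, joined inward to the turret by a 10 mm thick horizontal spoke whose top is 41 mm above the bench; it moves with the turret. At the start it lies 324 degrees counter-clockwise of the press's x axis
- handle4 (a point): centre of the top of an upright handle pin of the turret: 14 mm diameter, top 66 mm above the bench, foot at 30 mm, joined inward to the turret by a 10 mm thick horizontal spoke whose top is 41 mm above the bench; it moves with the turret. At the start it lies 36 degrees counter-clockwise of the press's x axis
- handle5 (a point): centre of the top of an upright handle pin of the turret: 14 mm diameter, top 66 mm above the bench, foot at 30 mm, joined inward to the turret by a 10 mm thick horizontal spoke whose top is 41 mm above the bench; it moves with the turret. At the start it lies 108 degrees counter-clockwise of the press's x axis
- board: low plywood board 240 x 100 x 8 mm (x, y, z), fixed, on one side of the press (left or right); origin at the centre of its underside; three thin black cross lines along its y, 70 mm apart along x, and one along x through its middle
- mark1 (a point): on the board's top (8 mm above the bench), where cross line 1 crosses the middle line; at -70 mm along the board's x
- mark2 (a point): on the board's top (8 mm above the bench), where cross line 2 crosses the middle line; at 0 mm along the board's x
- mark3 (a point): on the board's top (8 mm above the bench), where cross line 3 crosses the middle line; at 70 mm along the board's x
- block1: hardwood block 30 x 44 x 40 mm high (x, y, z), a small dark dot on its top; origin at the centre of its underside, y along its long side. The three blocks are alike. Starts on the bench between two of the turret's handles, in their swing
- block2: hardwood block 30 x 44 x 40 mm high (x, y, z), a small dark dot on its top; origin at the centre of its underside, y along its long side. The three blocks are alike. Starts on the bench between two others of the turret's handles, in their swing
- block3: hardwood block 30 x 44 x 40 mm high (x, y, z), a small dark dot on its top; origin at the centre of its underside, y along its long side. The three blocks are alike. Starts out of place on the board
- tray: aluminium tray 220 x 100 x 22 mm, fixed, on the other side of the press from the board; origin at the centre of its underside
- oil: bystander: amber bottle, 30 mm diameter, 62 mm high; origin at the centre of its underside
- weight: bystander: brass clock weight, 34 mm diameter, 68 mm high, standing; origin at the centre of its underside
- dome: bystander: glass clock dome on a round wooden foot, 116 mm diameter, 135 mm high; origin at the centre of its underside
- movement: bystander: brass clock movement, 80 x 68 x 42 mm; origin at the centre of its underside
- driver: bystander: small screwdriver lying on the bench beside the press column, 110 mm long, along its x
- loupe: bystander: black eye loupe in the tray, 36 mm diameter, 28 mm high
- tweezers: bystander: steel tweezers lying in the tray, about 140 mm long, 5 mm thick, along their x
Mind the look-alikes: they are no part of the job. What is shaped like the block3 but red is not meant. Leave any green look-alike of the block1 alone.

How it is judged:
On the way, in this order (a step that is already met when the one before it is completed fails the run):
1. the three blocks stand in the row, one on each mark, with the turret still in its first position (((horizontal distance between block1 and mark1 below 0.009 m and distance between block1 and mark1 below 0.01 m and angle between the y axis of block1 and the y axis of board, either way round below 0.15 rad and angle between block1's own z axis and vertical below 0.1 rad and linear speed of block1 below 0.02 m/s) or (horizontal distance between block2 and mark1 below 0.009 m and distance between block2 and mark1 below 0.01 m and angle between the y axis of block2 and the y axis of board, either way round below 0.15 rad and angle between block2's own z axis and vertical below 0.1 rad and linear speed of block2 below 0.02 m/s) or (horizontal distance between block3 and mark1 below 0.009 m and distance between block3 and mark1 below 0.01 m and angle between the y axis of block3 and the y axis of board, either way round below 0.15 rad and angle between block3's own z axis and vertical below 0.1 rad and linear speed of block3 below 0.02 m/s)) and ((horizontal distance between block1 and mark2 below 0.009 m and distance between block1 and mark2 below 0.01 m and angle between the y axis of block1 and the y axis of board, either way round below 0.15 rad and angle between block1's own z axis and vertical below 0.1 rad and linear speed of block1 below 0.02 m/s) or (horizontal distance between block2 and mark2 below 0.009 m and distance between block2 and mark2 below 0.01 m and angle between the y axis of block2 and the y axis of board, either way round below 0.15 rad and angle between block2's own z axis and vertical below 0.1 rad and linear speed of block2 below 0.02 m/s) or (horizontal distance between block3 and mark2 below 0.009 m and distance between block3 and mark2 below 0.01 m and angle between the y axis of block3 and the y axis of board, either way round below 0.15 rad and angle between block3's own z axis and vertical below 0.1 rad and linear speed of block3 below 0.02 m/s)) and ((horizontal distance between block1 and mark3 below 0.009 m and distance between block1 and mark3 below 0.01 m and angle between the y axis of block1 and the y axis of board, either way round below 0.15 rad and angle between block1's own z axis and vertical below 0.1 rad and linear speed of block1 below 0.02 m/s) or (horizontal distance between block2 and mark3 below 0.009 m and distance between block2 and mark3 below 0.01 m and angle between the y axis of block2 and the y axis of board, either way round below 0.15 rad and angle between block2's own z axis and vertical below 0.1 rad and linear speed of block2 below 0.02 m/s) or (horizontal distance between block3 and mark3 below 0.009 m and distance between block3 and mark3 below 0.01 m and angle between the y axis of block3 and the y axis of board, either way round below 0.15 rad and angle between block3's own z axis and vertical below 0.1 rad and linear speed of block3 below 0.02 m/s)) and value of joint turret below 0.4 rad), for 0.2 s.
2. the turret rests in its next click (value of joint turret between 1.187 and 1.327 rad and velocity of joint turret between -0.05 and 0.05 rad/s), for 0.2 s.
At the end, for the whole second after the job is handed in: one block upright and at rest on each of the three marks, its underside's centre within 9 mm of the mark and its long side within 0.15 rad of the cross line; the turret at rest one click (1.257 rad) counter-clockwise of its start, within 0.07 rad (all of step 2 and ((horizontal distance between block1 and mark1 below 0.009 m and distance between block1 and mark1 below 0.01 m and angle between the y axis of block1 and the y axis of board, either way round below 0.15 rad and angle between block1's own z axis and vertical below 0.1 rad and linear speed of block1 below 0.02 m/s) or (horizontal distance between block2 and mark1 below 0.009 m and distance between block2 and mark1 below 0.01 m and angle between the y axis of block2 and the y axis of board, either way round below 0.15 rad and angle between block2's own z axis and vertical below 0.1 rad and linear speed of block2 below 0.02 m/s) or (horizontal distance between block3 and mark1 below 0.009 m and distance between block3 and mark1 below 0.01 m and angle between the y axis of block3 and the y axis of board, either way round below 0.15 rad and angle between block3's own z axis and vertical below 0.1 rad and linear speed of block3 below 0.02 m/s)) and ((horizontal distance between block1 and mark2 below 0.009 m and distance between block1 and mark2 below 0.01 m and angle between the y axis of block1 and the y axis of board, either way round below 0.15 rad and angle between block1's own z axis and vertical below 0.1 rad and linear speed of block1 below 0.02 m/s) or (horizontal distance between block2 and mark2 below 0.009 m and distance between block2 and mark2 below 0.01 m and angle between the y axis of block2 and the y axis of board, either way round below 0.15 rad and angle between block2's own z axis and vertical below 0.1 rad and linear speed of block2 below 0.02 m/s) or (horizontal distance between block3 and mark2 below 0.009 m and distance between block3 and mark2 below 0.01 m and angle between the y axis of block3 and the y axis of board, either way round below 0.15 rad and angle between block3's own z axis and vertical below 0.1 rad and linear speed of block3 below 0.02 m/s)) and ((horizontal distance between block1 and mark3 below 0.009 m and distance between block1 and mark3 below 0.01 m and angle between the y axis of block1 and the y axis of board, either way round below 0.15 rad and angle between block1's own z axis and vertical below 0.1 rad and linear speed of block1 below 0.02 m/s) or (horizontal distance between block2 and mark3 below 0.009 m and distance between block2 and mark3 below 0.01 m and angle between the y axis of block2 and the y axis of board, either way round below 0.15 rad and angle between block2's own z axis and vertical below 0.1 rad and linear speed of block2 below 0.02 m/s) or (horizontal distance between block3 and mark3 below 0.009 m and distance between block3 and mark3 below 0.01 m and angle between the y axis of block3 and the y axis of board, either way round below 0.15 rad and angle between block3's own z axis and vertical below 0.1 rad and linear speed of block3 below 0.02 m/s))); the robot touches nothing.
It fails at once if the turret is turned past its next position (value of joint turret above 1.75 rad).
It fails at once if the turret is turned the wrong way (value of joint turret below -0.5 rad).
It fails at once if a bystander is pushed more than 30 mm from its place (distance of any of oil, weight, dome, movement, driver, loupe, tweezers from where it was at the start of the episode above 0.03 m).
It fails at once if the oil bottle, the weight or the dome is tipped over (angle between any of oil, weight, dome's own z axis and vertical above 0.5 rad).
It also fails if it takes over 72 s, if anything falls off the work surface, if the arm or the gripper's body presses on something with over 40 N, if the wrist force passes 120 N, or if a joint passes its speed limit or range.

## Robot

A 6-joint arm with a two-finger parallel gripper is mounted at the origin on the work surface. World frame = base frame: x ahead of the robot, y to its left, z up, the work surface at z = 0. Lengths are in m, angles in rad, forces in N, time in s.
With the tool pointing down it reaches from about 0.25 to 0.775 m from the base axis. Payload 4 kg.
Tool frame: the origin (TCP) lies midway between the tips of the shut fingers; the grasp point (between the pads) lies 19 mm behind it; x points along the fingers, z is the direction in which the jaws open and shut, and the axes are right-handed (so a half turn about x gives the same grasp; the last joint's range is limited). The gripper opens to 94 mm and grips with 3 to 60 N. Pads are 16 mm wide; open, the fingers measure 119 mm over their backs; the gripper's body (75 mm by 177 mm) begins 78 mm behind the grasp point.
Start: joints at [-1.232, 0.087, 1.371, -0, 1.684, -0.103], TCP at [0.235, -0.497, 0.206] pointing down, gripper open.
Joint ranges: [-3.1, 3.1], [-0.76, 2.03], [0.27, 2.55], [-1.08, 4.22], [0.17, 2.65], [-2.57, 2.57]. Speed limits (rad/s): [2.79, 2.79, 3.14, 3.14, 3.14, 3.14].

## Interface

Orientations are given as a unit quaternion [x, y, z, w].
In Python, from workcell import r gives the robot as it stands.
- The arm moves only by the tool arm_command, never from a script. Its argument "motion" is one flat list of numbers, 5 for each row, row after row: the shift along the tool's x, y, z each as a share of 0.3 m, from -1 to 1, then the turn about the tool's x as a share of 0.15 rad, from -1 to 1, then the opening, from 0 (shut) to 1 (fully open). In form: [tx, ty, tz, twist, hand, tx, ty, tz, twist, hand, ...]. A call has 1 to 12 rows; each row shifts and turns the commanded pose from where the row before left it, along the tool's axes as they then stand; what a row does not reach is not made up. A row lasts 1/10 s, in which the tool goes at most 50 mm and 8.59 degrees, less where a joint would pass 70% of its speed; a pose out of reach is approached as far as the arm can. A call with a number of a shift or a turn outside -1 to 1 is refused whole. A call with a gripper value outside its range is refused whole. The fingers move at their own pace and stop on an object; the grip force is fixed at half the most. Time passes only in rows, so rows that do not move let the fingers close. It gives the time, the measured TCP pose, the force and the opening at its end, in the units of the state.
- r.sense(): the state, without advancing time (a new reading comes with each control period).
- r.camera(name): name is "scene" or "top"; returns the picture (480x640x3 uint8, red, green, blue); there is no depth.
- r.camera_params(name): a dict with "fx", "fy", "cx", "cy" (pixels), "xyz" and "orientation" of the camera in the world. Camera axes: x right, y down, z forward; pixel columns grow to the right and rows downward; lengths in m; the calibration is good to about 2 mm. A picture is of the moment at which its call begins. camera_params takes no time and is no camera call.
- r.job_done(): hands the job in, once; it reports no verdict.
The state is a dict: "time_s": time; "q": joint angles; "qd": joint speeds; "effort": joint torques, N m; "position": TCP position; "orientation": TCP orientation; "ft_force": force on the tool from outside, world axes, zero at the start; "wrist_torque": the same for the moment, N m; "grip_width": finger opening in m.
Only numpy, scipy, OpenCV 4.12 (cv2) and the standard library are available. Lean on these libraries where they do the work, as an engineer would, in place of code of your own. Each camera call takes 0.05 s, during which the arm holds its last target. There are 200 camera calls.

## Working session

There is one attempt and no reset: what is moved stays moved. The work goes in short steps, Python scripts to look and compute and a tool call to move; the robot and the scene stay as the last step left them, time stands still between calls to the robot, and variables do not carry over. Pictures are saved under pics/ and viewed, about 8 in all and at most 12, crops included, and the job is handed in when it is done.

Besides the shell and the picture viewer there is one more tool, called after "Request:" as name(argument=value, ...), one argument or row to a line, values as JSON. arm_command: Moves the arm, as the interface text tells. Shift numbers are shares of 0.3 m and turn numbers shares of 0.15 rad, none past 1 either way. Its arguments: {"type":"object","properties":{"motion":{"type":"array"}},"required":["motion"]}

```bash
mkdir -p pics; ls; python3 - <<'E'
from workcell import r
import cv2
for n in("top","scene"):
    cv2.imwrite(f"pics/{n}0.png",r.camera(n)[:,:,::-1]); print(n,r.camera_params(n))
s=r.sense(); print(s)
E
```

```text
pics
top {'fx': 597.0252633701941, 'fy': 597.0252633701941, 'cx': 323.40285123579054, 'cy': 239.22800390998705, 'xyz': array([0.32979113, 0.02090119, 1.33774023]), 'orientation': array([ 0.7129216 , -0.69757748,  0.05148726, -0.04977463])}
scene {'fx': 504.7939757135797, 'fy': 504.7939757135797, 'cx': 320.2490489882116, 'cy': 241.80656971529544, 'xyz': array([1.10468237, 0.03710649, 1.03951695]), 'orientation': array([ 0.66713967,  0.68901333, -0.20159259, -0.19886107])}
{'time_s': 0.1, 'q': array([-1.23209821e+00,  8.78601324e-02,  1.37204909e+00, -8.70493836e-07,
        1.68358235e+00, -1.03084887e-01]), 'qd': array([-0.00154593, -0.00047281, -0.00371164, -0.00149914,  0.00187258,
       -0.00051637]), 'effort': array([ 2.93147612e-03, -3.41250122e+01, -3.03302836e+01,  7.20701879e-02,
        3.03769705e-02, -9.08880565e-05]), 'position': array([ 0.23499933, -0.49674691,  0.20446008]), 'orientation': array([ 0.37871674,  0.59792817, -0.37788593,  0.59687332]), 'ft_force': array([0.57644797, 0.42732021, 0.38898276]), 'wrist_torque': array([ 0.02143695, -0.09699917, -0.01352977]), 'grip_width': 0.09387052114558724}
```

View pics/top0.png

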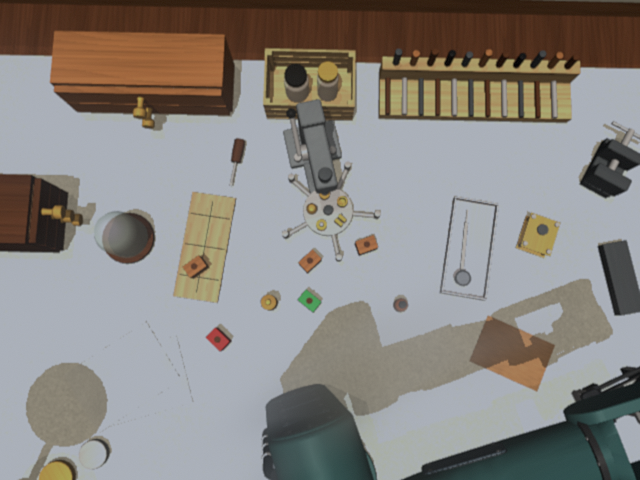

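View pics/scene0.png

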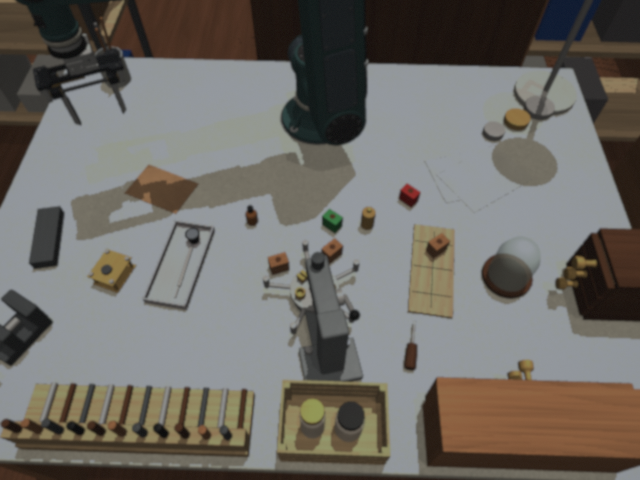

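The brown blocks are at top px (311,260), (367,244) and (195,266, on the board). The green one (310,300) and the red one (218,339) are look-alikes, to be left alone. To confirm, I'll enlarge by warping to the block-top plane (z = 40 mm).

```bash
cat > h.py <<'E'
import numpy as np, cv2
from workcell import r
from scipy.spatial.transform import Rotation as R
def cam(n):
    p=r.camera_params(n); return np.array([[p['fx'],0,p['cx']],[0,p['fy'],p['cy']],[0,0,1]]),R.from_quat(p['orientation']).as_matrix(),np.array(p['xyz'])
def proj(n,P):
    K,M,t=cam(n); q=(np.atleast_2d(P)-t)@M@K.T; return q[:,:2]/q[:,2:]
def unproj(n,uv,z):
    K,M,t=cam(n); uv=np.atleast_2d(uv); d=np.c_[uv,np.ones(len(uv))]@np.linalg.inv(K).T@M.T
    return t+d*((z-t[2])/d[:,2:])
def rect(n,img,z,x0,x1,y0,y1,s):
    # output: up = +x, left = +y ; s px per m
    W=int((y1-y0)*s);H=int((x1-x0)*s)
    w=np.array([[x1,y1,z],[x1,y0,z],[x0,y0,z],[x0,y1,z]])
    A=cv2.getPerspectiveTransform(np.float32([[0,0],[W,0],[W,H],[0,H]]),np.float32(proj(n,w)))
    return cv2.warpPerspective(img,A,(W,H),flags=cv2.INTER_CUBIC|cv2.WARP_INVERSE_MAP)
E
python3 - <<'E'
from h import *
img=cv2.imread("pics/top0.png")
print(unproj("top",[[311,260],[367,244],[195,266],[310,300],[218,339]],.04).round(3))
cv2.imwrite("pics/rect0.png",rect("top",img,.04,.14,.50,-.12,.36,1600))
for n in("top","scene"):
    im=cv2.imread(f"pics/{n}0.png"); hsv=cv2.cvtColor(im,cv2.COLOR_BGR2HSV)
    for c in proj(n,unproj("top",[[310,258],[367,243],[195,265]],.04)): print(n,c.round(),hsv[int(c[1])+3:int(c[1])+5,int(c[0])-4:int(c[0])+5:3].tolist())
E
```

```text
[[ 0.471  0.046  0.04 ]
 [ 0.509 -0.076  0.04 ]
 [ 0.452  0.298  0.04 ]
 [ 0.384  0.046  0.04 ]
 [ 0.296  0.241  0.04 ]]
top [310. 258.] [[[12, 138, 151], [9, 113, 90], [11, 126, 113]], [[12, 141, 159], [10, 115, 91], [12, 137, 136]]]
top [367. 243.] [[[12, 139, 149], [10, 115, 91], [11, 129, 115]], [[12, 138, 152], [10, 121, 101], [11, 137, 138]]]
top [195. 265.] [[[12, 140, 133], [10, 126, 99], [12, 144, 161]], [[12, 144, 151], [11, 140, 129], [13, 146, 170]]]
scene [331. 248.] [[[13, 138, 131], [12, 139, 130], [12, 138, 126]], [[12, 137, 123], [12, 136, 129], [12, 139, 114]]]
scene [277. 260.] [[[12, 138, 131], [12, 136, 124], [12, 138, 113]], [[13, 137, 128], [12, 137, 127], [12, 138, 122]]]
scene [437. 244.] [[[12, 139, 108], [12, 137, 130], [12, 137, 127]], [[12, 135, 87], [13, 139, 127], [12, 139, 119]]]
```

View pics/rect0.png

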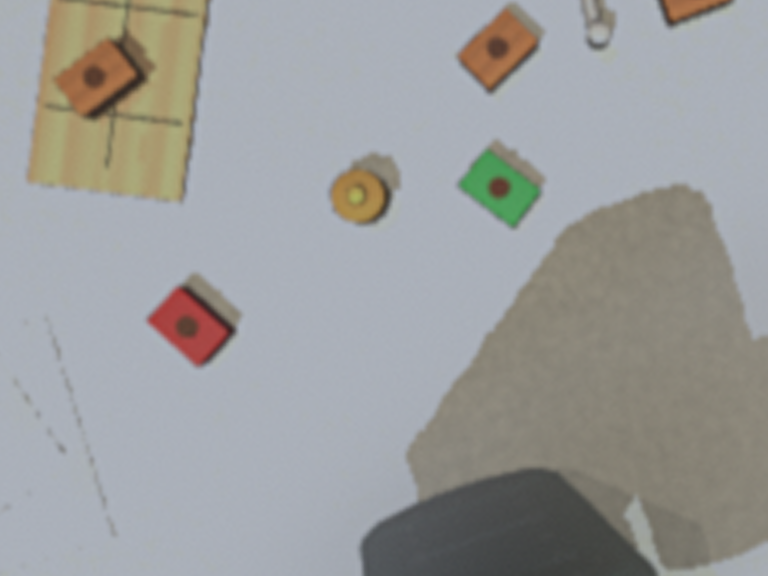

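The three brown blocks share one colour, and the green and red ones are set apart clearly. Next: numeric fits of the block tops, the board and the turret.

```bash
cat >> h.py <<'E'
BX=(.38,.72,-.16,.36); S=1500
def px2w(u,v): return np.array([BX[1]-(v+.5)/S, BX[3]-(u+.5)/S])
def fit(img,z,lo,hi,amin,vis=None,k=5):
    im=rect("top",img,z,*BX,S); hsv=cv2.cvtColor(im,cv2.COLOR_BGR2HSV)
    m=cv2.inRange(hsv,lo,hi); m=cv2.morphologyEx(m,cv2.MORPH_CLOSE,np.ones((k,k)));m=cv2.morphologyEx(m,cv2.MORPH_OPEN,np.ones((9,9)))
    out=[]
    for c in cv2.findContours(m,cv2.RETR_EXTERNAL,cv2.CHAIN_APPROX_NONE)[0]:
        if cv2.contourArea(c)<amin: continue
        b=cv2.minAreaRect(c); p=cv2.boxPoints(b)
        w=np.array([px2w(*q) for q in p]); e=[w[1]-w[0],w[2]-w[1]]; L=[np.linalg.norm(x) for x in e]
        d=e[int(np.argmax(L))]; a=np.degrees(np.arctan2(d[1],d[0]))%180
        out.append((px2w(*b[0]).round(4),round(a,1),np.round(sorted(L),4),round(cv2.contourArea(c)/S/S*1e6)))
        if vis is not None: cv2.drawContours(vis,[p.astype(int)],0,(255,0,0),1)
    return out
BLK=((5,85,75),(17,200,255))
E
python3 - <<'E'
from h import *
img=cv2.imread("pics/top0.png")
im=rect("top",img,.04,*BX,S)
for o in fit(img,.04,*BLK,1000,im,15): print("blk",o)
for o in fit(img,.008,(17,50,90),(30,200,255),8000,im,21): print("board",o)
cv2.imwrite("pics/rect1.png",im)
# turret handles at z=.066: guess axis from pixels
print(unproj("top",[[288,234],[339,257],[377,213],[348,167],[292,178]],.066).round(4))
E
```

```text
blk (array([0.4503, 0.2985]), np.float32(117.8), array([0.041 , 0.0654], dtype=float32), 1882)
blk (array([0.4697, 0.0483]), np.float32(135.0), array([0.0302, 0.0434], dtype=float32), 1221)
blk (array([ 0.5079, -0.0744]), np.float32(110.6), array([0.0308, 0.045 ], dtype=float32), 1290)
board (array([0.4975, 0.2861]), np.float32(172.7), array([0.1003, 0.2445], dtype=float32), 23446)
[[ 0.523   0.0963  0.066 ]
 [ 0.4756 -0.0145  0.066 ]
 [ 0.5733 -0.0951  0.066 ]
 [ 0.6744 -0.0306  0.066 ]
 [ 0.6469  0.0913  0.066 ]]
```

View pics/rect1.png

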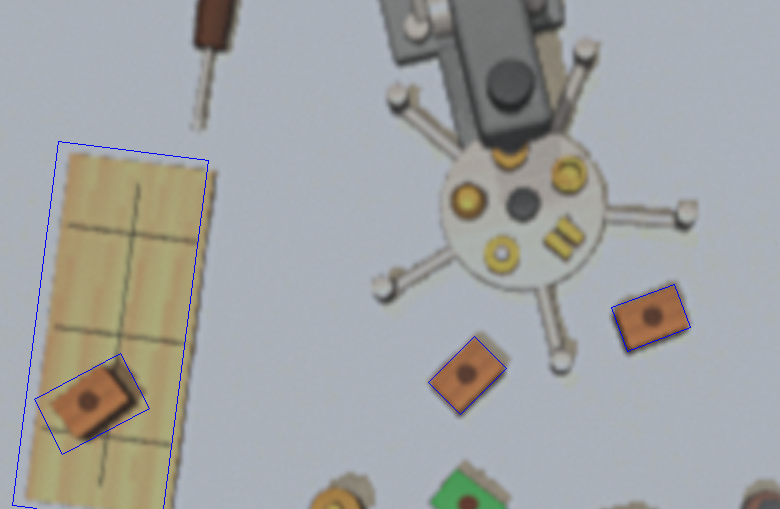

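```bash
cat >> h.py <<'E'
def w4(pts,z): # clicks in the z=.04 BX rect -> world at plane z
    P=np.array([[*px2w(*p),.04] for p in pts]); return unproj("top",proj("top",P),z)[:,:2]
def go(x,y,z,yaw,q=True):
    """print twist / shift still to go; yaw = world angle of jaw axis, deg (mod 180)"""
    s=r.sense(); M=R.from_quat(s['orientation']); p=np.array(s['position']); zt=M.as_matrix()[:,2]
    cur=np.degrees(np.arctan2(zt[1],zt[0])); d=(yaw-cur+90)%180-90
    M2=R.from_euler('z',d,degrees=True)*M; tw=-np.radians(d)/.15  # tool x is down
    t=M2.as_matrix(); t[:,0]=[0,0,-1]; sh=(np.array([x,y,z])-p)@t/.3
    print("t",round(s['time_s'],2),"p",p.round(4),"yaw",round(cur,2),"tilt",M.as_matrix()[:,0].round(3),"w",round(s['grip_width'],4),"q1,q6",np.round([s['q'][0],s['q'][5]],2),"f",np.round(s['ft_force'],1))
    print("TWIST shares",round(tw,2),"then SHIFT shares tx,ty,tz",sh.round(4),"(if no twist:",((np.array([x,y,z])-p)@M.as_matrix()/.3).round(4),")")
E
python3 - <<'E'
from h import *
from scipy.optimize import least_squares
m=w4([(135,232),(119,334),(106,437)],.008); print("marks",m.round(4)); d=m[0]-m[2]; print(np.degrees(np.arctan2(d[1],d[0])),np.linalg.norm(d))
print("blk3",w4([(88,401)],.048).round(4))
h=unproj("top",[[288,234],[339,257],[377,213],[348,167],[292,178]],.066)[:,:2]
H=w4([(385,288),(560,361),(685,213),(586,50),(399,97)],.066)
for Q in(h,H):
    f=lambda v:(np.c_[v[0]+.108*np.cos(v[2]+np.radians([108,180,252,324,36])),v[1]+.108*np.sin(v[2]+np.radians([108,180,252,324,36]))]-Q).ravel()
    s=least_squares(f,[.58,.008,.2]); print("axis",s.x[:2].round(4),"yaw",np.degrees(s.x[2]).round(1),"res",s.fun.round(3))
print("dome",unproj("top",[[125,237]],.02).round(3))
go(.4697,.0483,.15,45)
E
```

```text
marks [[0.5708 0.2758]
 [0.5011 0.2867]
 [0.4308 0.2956]]
-8.051829480017018 0.14143088561587744
blk3 [[0.4516 0.2993]]
axis [0.5787 0.0095] yaw 14.0 res [-0.002  0.005 -0.002 -0.002 -0.002 -0.003  0.004 -0.     0.001  0.001]
axis [0.58   0.0112] yaw 13.7 res [-0.     0.002 -0.001 -0.001 -0.001 -0.002  0.001  0.     0.001  0.001]
dome [[0.515 0.462 0.02 ]]
t 0.1 p [ 0.235  -0.4967  0.2045] yaw -64.69 tilt [-0.001  0.002 -1.   ] w 0.0939 q1,q6 [-1.23 -0.1 ] f [0.6 0.4 0.4]
TWIST shares 8.18 then SHIFT shares tx,ty,tz [ 0.1815 -0.7315 -1.8375] (if no twist: [ 0.1843  1.484  -1.3076] )
```

```bash
sed -i 's|d=(yaw-cur+90)%180-90|b=np.degrees(np.arctan2(y,x)); yaw=b+(yaw-b+90)%180-90; d=(yaw-cur+180)%360-180|' h.py
cat >> h.py <<'E'
B3=(.4516,.2993); BA=(.4697,.0483); BB=(.5079,-.0744)
M1=(.5703,.2766); M2=(.5009,.2860); M3=(.4315,.2954); MY=-7.7
E
python3 -c "
from h import *
go(*B3,.2,37.7)"
```

```text
t 0.1 p [ 0.235  -0.4967  0.2045] yaw -64.69 tilt [-0.001  0.002 -1.   ] w 0.0939 q1,q6 [-1.23 -0.1 ] f [0.6 0.4 0.4]
TWIST shares -11.91 then SHIFT shares tx,ty,tz [0.0149 1.658  2.194 ] (if no twist: [ 0.0192  1.7872 -2.09  ] )
```

Request:
arm_command(
  motion=[0, 0.09, -0.105, 0, 0.6, 0, 0.09, -0.105, 0, 0.6, 0, 0.09, -0.105, 0, 0.6, 0, 0.09, -0.105, 0, 0.6, 0, 0.09, -0.105, 0, 0.6, 0, 0.09, -0.105, 0, 0.6, 0, 0.09, -0.105, 0, 0.6, 0, 0.09, -0.105, 0, 0.6, 0, 0.09, -0.105, 0, 0.6, 0, 0.09, -0.105, 0, 0.6],
)

```text
time_s: 1.1
position: [0.3444, -0.0953, 0.2052]
orientation: [0.378, 0.597, -0.378, 0.597]
ft_force: [0.5, 0.2, 0.7]
grip_width: 0.0565
```

Request:
arm_command(
  motion=[0, 0.09, -0.105, 0, 0.6, 0, 0.09, -0.105, 0, 0.6, 0, 0.09, -0.105, 0, 0.6, 0, 0.09, -0.105, 0, 0.6, 0, 0.09, -0.105, 0, 0.6, 0, 0.09, -0.105, 0, 0.6, 0, 0.09, -0.105, 0, 0.6, 0, 0.09, -0.105, 0, 0.6, 0, 0.09, -0.105, 0, 0.6, 0, 0.05, -0.05, 0, 0.6],
)

```text
time_s: 2.1
position: [0.4499, 0.286, 0.2043]
orientation: [0.377, 0.598, -0.378, 0.597]
ft_force: [1.0, -0.7, -0.7]
grip_width: 0.0562
```

Request:
arm_command(
  motion=[0, 0, 0, -1, 0.6, 0, 0, 0, -1, 0.6, 0, 0, 0, -1, 0.6, 0, 0, 0, -1, 0.6, 0, 0, 0, -1, 0.6, 0, 0, 0, -1, 0.6, 0, 0, 0, -1, 0.6, 0, 0, 0, -1, 0.6, 0, 0, 0, -1, 0.6, 0, 0, 0, -1, 0.6, 0, 0, 0, -1, 0.6, 0, 0, 0, -0.9, 0.6],
)

```text
time_s: 3.3
position: [0.4498, 0.283, 0.2048]
orientation: [-0.23, 0.669, 0.23, 0.668]
ft_force: [-0.2, -0.1, -0.1]
grip_width: 0.0562
```

```bash
python3 -c "
from h import *
go(*B3,.018,37.7)"
```

```text
t 3.3 p [0.4498 0.283  0.2048] yaw 37.92 tilt [-0.001 -0.001 -1.   ] w 0.0562 q1,q6 [ 0.45 -0.21] f [-0.2 -0.1 -0.1]
TWIST shares 0.03 then SHIFT shares tx,ty,tz [0.6226 0.0394 0.0387] (if no twist: [0.6226 0.0392 0.0389] )
```

Request:
arm_command(
  motion=[0, 0.039, 0.039, 0, 0.6, 0.1, 0, 0, 0, 0.6, 0.12, 0, 0, 0, 0.6, 0.12, 0, 0, 0, 0.6, 0.12, 0, 0, 0, 0.6, 0.08, 0, 0, 0, 0.6, 0.06, 0, 0, 0, 0.6, 0.022, 0, 0, 0, 0.6, 0, 0, 0, 0, 0.6, 0, 0, 0, 0, 0, 0, 0, 0, 0, 0, 0, 0, 0, 0, 0],
)

```text
time_s: 4.5
position: [0.4532, 0.3, 0.0202]
orientation: [-0.228, 0.669, 0.228, 0.67]
ft_force: [-0.8, 0.0, 0.2]
grip_width: 0.0358
```

```bash
python3 -c "
from h import *
go(*M3,.06,MY)"
```

```text
t 4.5 p [0.4532 0.3    0.0202] yaw 37.57 tilt [ 0.002  0.001 -1.   ] w 0.0358 q1,q6 [ 0.48 -0.18] f [-0.8  0.   0.2]
TWIST shares 5.27 then SHIFT shares tx,ty,tz [-0.1327 -0.0251 -0.0691] (if no twist: [-0.1329  0.0317 -0.0663] )
```

Request:
arm_command(
  motion=[0, 0, 0, 0, 0, 0, 0, 0, 0, 0, 0, 0, 0, 0, 0],
)

```text
time_s: 4.8
position: [0.4529, 0.2998, 0.0199]
orientation: [-0.228, 0.669, 0.228, 0.67]
ft_force: [0.2, 0.3, 3.9]
grip_width: 0.03
```

```bash
python3 -c "
from h import *
go(*M3,.06,MY)"
```

```text
t 4.8 p [0.4529 0.2998 0.0199] yaw 37.57 tilt [ 0.002  0.001 -1.   ] w 0.03 q1,q6 [ 0.48 -0.18] f [0.2 0.3 3.9]
TWIST shares 5.27 then SHIFT shares tx,ty,tz [-0.1338 -0.0243 -0.0685] (if no twist: [-0.1339  0.0317 -0.0654] )
```

Request:
arm_command(
  motion=[-0.06, 0, 0, 0, 0, -0.06, 0, 0, 0, 0, 0, 0, 0, 0.9, 0, 0, 0, 0, 0.9, 0, 0, 0, 0, 0.9, 0, 0, 0, 0, 0.9, 0, 0, 0, 0, 0.9, 0, 0, 0, 0, 0.77, 0, 0, -0.024, -0.068, 0, 0, 0, 0, 0, 0, 0, 0, 0, 0, 0, 0],
)

```text
time_s: 5.9
position: [0.4311, 0.2951, 0.0545]
orientation: [0.047, 0.705, -0.047, 0.706]
ft_force: [0.4, 0.3, -1.1]
grip_width: 0.0301
```

```bash
python3 -c "
from h import *
go(*M3,.0205,MY)"
```

```text
t 5.9 p [0.4311 0.2951 0.0545] yaw -7.68 tilt [ 0. -0. -1.] w 0.0301 q1,q6 [0.49 0.63] f [ 0.4  0.3 -1.1]
TWIST shares 0.0 then SHIFT shares tx,ty,tz [0.1135 0.0013 0.0013] (if no twist: [0.1135 0.0013 0.0013] )
```

Request:
arm_command(
  motion=[0.05, 0.001, 0.001, 0, 0, 0.04, 0, 0, 0, 0, 0.02, 0, 0, 0, 0, 0.004, 0, 0, 0, 0, 0, 0, 0, 0, 0, 0, 0, 0, 0, 0.5, 0, 0, 0, 0, 0.5, 0, 0, 0, 0, 0.5],
)

```text
time_s: 6.7
position: [0.4317, 0.2955, 0.021]
orientation: [0.048, 0.705, -0.047, 0.706]
ft_force: [-0.3, 1.2, -0.2]
grip_width: 0.0463
```

```bash
python3 -c "
from h import *
go(*M3,.0205,MY)
go(*BA,.13,45)"
```

```text
t 6.7 p [0.4317 0.2955 0.021 ] yaw -7.7 tilt [ 0.001  0.    -1.   ] w 0.0463 q1,q6 [0.49 0.63] f [-0.3  1.2 -0.2]
TWIST shares -0.0 then SHIFT shares tx,ty,tz [ 0.0017 -0.0005 -0.0005] (if no twist: [ 0.0016 -0.0005 -0.0005] )
t 6.7 p [0.4317 0.2955 0.021 ] yaw -7.7 tilt [ 0.001  0.    -1.   ] w 0.0463 q1,q6 [0.49 0.63] f [-0.3  1.2 -0.2]
TWIST shares -6.13 then SHIFT shares tx,ty,tz [-0.3633 -0.6722 -0.4928] (if no twist: [-0.3635 -0.7995  0.2363] )
```

Request:
arm_command(
  motion=[-0.06, 0, 0, 0, 0.5, -0.15, 0, 0, 0, 0.5, -0.15, 0, 0, 0, 0.6, 0, 0, 0, -0.9, 0.6, 0, 0, 0, -0.9, 0.6, 0, 0, 0, -0.9, 0.6, 0, 0, 0, -0.9, 0.6, 0, 0, 0, -0.9, 0.6, 0, 0, 0, -0.9, 0.6, 0, 0, 0, -0.73, 0.6],
)

```text
time_s: 7.7
position: [0.4315, 0.2954, 0.1289]
orientation: [-0.272, 0.653, 0.272, 0.653]
ft_force: [-0.2, 1.0, -0.5]
grip_width: 0.0565
```

Request:
arm_command(
  motion=[0, -0.112, -0.082, 0, 0.6, 0, -0.112, -0.082, 0, 0.6, 0, -0.112, -0.082, 0, 0.6, 0, -0.112, -0.082, 0, 0.6, 0, -0.112, -0.082, 0, 0.6, 0, -0.112, -0.083, 0, 0.6, 0, 0, 0, 0, 0.6],
)

```text
time_s: 8.4
position: [0.4699, 0.044, 0.129]
orientation: [-0.269, 0.654, 0.268, 0.654]
ft_force: [-0.6, 0.6, -0.2]
grip_width: 0.0563
```

```bash
python3 - <<'E'
from h import *
go(*BA,.012,45)
img=r.camera("top")[:,:,::-1].copy(); im=rect("top",img,.04,*BX,S)
P=[[*M1,.008],[*M2,.008],[*M3,.008],[*M3,.048]]
cv2.imwrite("pics/rect2.png",im)
E
```

```text
t 8.4 p [0.4699 0.044  0.129 ] yaw 44.61 tilt [ 0.001 -0.002 -1.   ] w 0.0563 q1,q6 [-0.03 -0.8 ] f [-0.6  0.6 -0.2]
TWIST shares -0.05 then SHIFT shares tx,ty,tz [0.39   0.0116 0.0099] (if no twist: [0.39   0.0117 0.0098] )
```

View pics/rect2.png

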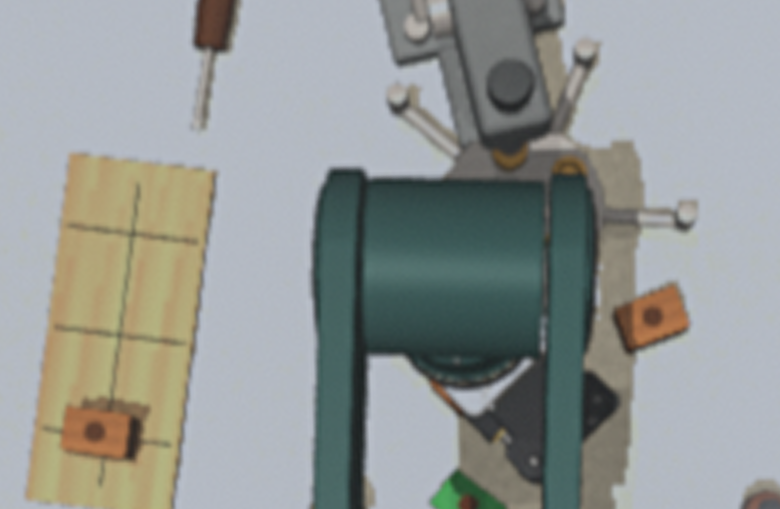

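```bash
python3 - <<'E'
from h import *
print("blk3",w4([(95,431)],.048),M3)
img=r.camera("scene")[:,:,::-1].copy()
for z in (.2,.3,.4,.5): print(z,w4([(345,265),(455,265),(570,265),(455,175),(455,355)],z).round(3).tolist())
c=img[60:340,160:480]; cv2.imwrite("pics/sc1.png",cv2.resize(c,None,fx=2.4,fy=2.1,interpolation=cv2.INTER_CUBIC))
E
```

```text
blk3 [[0.43170121 0.29463541]] (0.4315, 0.2954)
0.2 [[0.517, 0.116], [0.517, 0.052], [0.517, -0.015], [0.569, 0.052], [0.464, 0.052]]
0.3 [[0.5, 0.108], [0.5, 0.049], [0.5, -0.012], [0.548, 0.049], [0.452, 0.049]]
0.4 [[0.484, 0.099], [0.484, 0.047], [0.484, -0.009], [0.527, 0.047], [0.44, 0.047]]
0.5 [[0.467, 0.091], [0.467, 0.044], [0.467, -0.006], [0.506, 0.044], [0.429, 0.044]]
```

View pics/sc1.png

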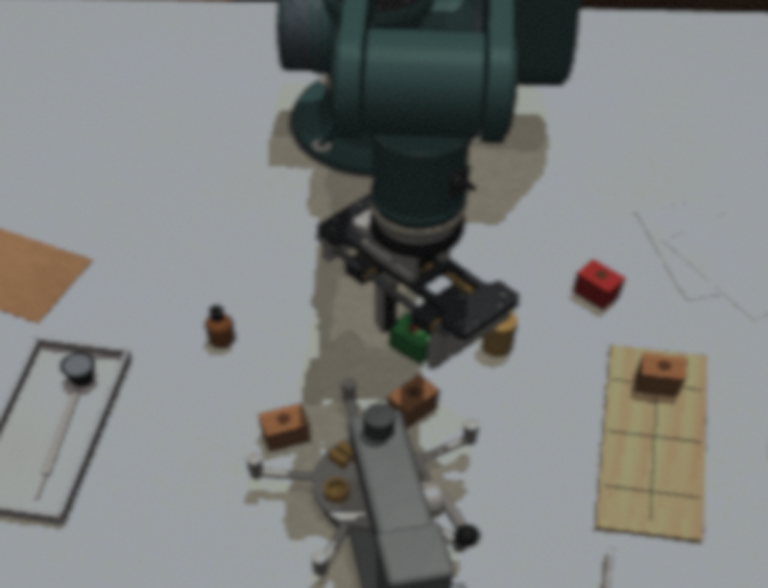

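Request:
arm_command(
  motion=[0, 0.012, 0.01, -0.05, 0.6, 0.12, 0, 0, 0, 0.6, 0.12, 0, 0, 0, 0.6, 0.08, 0, 0, 0, 0.6, 0.05, 0, 0, 0, 0.6, 0.02, 0, 0, 0, 0.6, 0, 0, 0, 0, 0.6, 0, 0, 0, 0, 0, 0, 0, 0, 0, 0, 0, 0, 0, 0, 0, 0, 0, 0, 0, 0, 0, 0, 0, 0, 0],
)

```text
time_s: 9.7
position: [0.4694, 0.0528, 0.0125]
orientation: [-0.273, 0.652, 0.273, 0.653]
ft_force: [-0.9, 1.0, 3.4]
grip_width: 0.03
```

```bash
python3 -c "
from h import *
go(*BA,.012,45)
go(*M2,.09,MY)"
```

```text
t 9.7 p [0.4694 0.0528 0.0125] yaw 45.4 tilt [ 0.001 -0.    -1.   ] w 0.03 q1,q6 [-0.01 -0.8 ] f [-0.9  1.   3.4]
TWIST shares 0.05 then SHIFT shares tx,ty,tz [ 0.0017 -0.0112 -0.01  ] (if no twist: [ 0.0017 -0.0111 -0.0101] )
t 9.7 p [0.4694 0.0528 0.0125] yaw 45.4 tilt [ 0.001 -0.    -1.   ] w 0.03 q1,q6 [-0.01 -0.8 ] f [-0.9  1.   3.4]
TWIST shares 6.18 then SHIFT shares tx,ty,tz [-0.2583  0.7841 -0.    ] (if no twist: [-0.2583  0.4709  0.6273] )
```

Request:
arm_command(
  motion=[-0.06, 0, 0, 0, 0, -0.1, 0, 0, 0, 0, -0.1, 0, 0, 0, 0, 0, 0, 0, 0.9, 0, 0, 0, 0, 0.9, 0, 0, 0, 0, 0.9, 0, 0, 0, 0, 0.9, 0, 0, 0, 0, 0.9, 0, 0, 0, 0, 0.9, 0, 0, 0, 0, 0.78, 0],
)

```text
time_s: 10.7
position: [0.4686, 0.0529, 0.0893]
orientation: [0.049, 0.706, -0.049, 0.705]
ft_force: [-0.1, 0.3, -0.5]
grip_width: 0.0298
```

Request:
arm_command(
  motion=[0, 0.12, 0, 0, 0, 0, 0.135, 0, 0, 0, 0, 0.135, 0, 0, 0, 0, 0.135, 0, 0, 0, 0, 0.135, 0, 0, 0, 0, 0.135, 0, 0, 0, 0, 0, 0, 0, 0, 0, 0, 0, 0, 0, 0, 0, 0, 0, 0],
)

```text
time_s: 11.6
position: [0.5006, 0.2882, 0.0892]
orientation: [0.047, 0.706, -0.048, 0.705]
ft_force: [0.0, 1.1, 0.5]
grip_width: 0.0297
```

```bash
python3 -c "
from h import *
go(*M2,.0208,MY)"
```

```text
t 11.6 p [0.5006 0.2882 0.0892] yaw -7.75 tilt [-0.001 -0.001 -1.   ] w 0.0297 q1,q6 [0.42 0.56] f [0.  1.1 0.5]
TWIST shares -0.01 then SHIFT shares tx,ty,tz [ 0.2281 -0.0069  0.002 ] (if no twist: [ 0.2281 -0.0069  0.0021] )
```

Request:
arm_command(
  motion=[0.1, 0.004, 0.002, 0, 0, 0.08, 0, 0, 0, 0, 0.03, 0, 0, 0, 0, 0.017, 0, 0, 0, 0, 0, 0, 0, 0, 0, 0, 0, 0, 0, 0, 0, 0, 0, 0, 0.5, 0, 0, 0, 0, 0.5, 0, 0, 0, 0, 0.5],
)

```text
time_s: 12.5
position: [0.502, 0.2906, 0.0222]
orientation: [0.048, 0.705, -0.047, 0.706]
ft_force: [1.0, 0.3, -0.6]
grip_width: 0.0464
```

```bash
python3 -c "
from h import *
go(*M2,.0208,MY)
go(*BB,.13,20.6)"
```

```text
t 12.5 p [0.502  0.2906 0.0222] yaw -7.7 tilt [ 0.001  0.    -1.   ] w 0.0464 q1,q6 [0.43 0.56] f [ 1.   0.3 -0.6]
TWIST shares -0.0 then SHIFT shares tx,ty,tz [ 0.0048 -0.0158 -0.0017] (if no twist: [ 0.0047 -0.0158 -0.0017] )
t 12.5 p [0.502  0.2906 0.0222] yaw -7.7 tilt [ 0.001  0.    -1.   ] w 0.0464 q1,q6 [0.43 0.56] f [ 1.   0.3 -0.6]
TWIST shares -3.29 then SHIFT shares tx,ty,tz [-0.3592 -1.1456 -0.4094] (if no twist: [-0.3598 -1.2029  0.1828] )
```

Request:
arm_command(
  motion=[-0.06, 0, 0, 0, 0.5, -0.15, 0, 0, 0, 0.5, -0.15, 0, 0, 0, 0.6, 0, 0, 0, -0.85, 0.6, 0, 0, 0, -0.85, 0.6, 0, 0, 0, -0.85, 0.6, 0, 0, 0, -0.74, 0.6],
)

```text
time_s: 13.2
position: [0.5017, 0.2905, 0.1299]
orientation: [-0.128, 0.695, 0.128, 0.696]
ft_force: [-0.4, 0.6, -0.1]
grip_width: 0.0563
```

Request:
arm_command(
  motion=[0, -0.127, -0.045, 0, 0.6, 0, -0.127, -0.045, 0, 0.6, 0, -0.127, -0.045, 0, 0.6, 0, -0.127, -0.045, 0, 0.6, 0, -0.127, -0.045, 0, 0.6, 0, -0.127, -0.045, 0, 0.6, 0, -0.127, -0.045, 0, 0.6, 0, -0.127, -0.045, 0, 0.6, 0, -0.127, -0.045, 0, 0.6, 0, 0, 0, 0, 0.6, 0, 0, 0, 0, 0.6, 0, 0, 0, 0, 0.6],
)

```text
time_s: 14.4
position: [0.5084, -0.0725, 0.1296]
orientation: [-0.126, 0.696, 0.127, 0.696]
ft_force: [0.9, -0.4, -0.0]
grip_width: 0.0563
```

```bash
python3 -c "
from h import *
go(*BB,.012,20.6)"
```

```text
t 14.4 p [ 0.5084 -0.0725  0.1296] yaw 20.62 tilt [ 0.  0. -1.] w 0.0563 q1,q6 [-0.25 -0.61] f [ 0.9 -0.4 -0. ]
TWIST shares 0.0 then SHIFT shares tx,ty,tz [ 0.3921 -0.0057 -0.0038] (if no twist: [ 0.3921 -0.0057 -0.0038] )
```

Request:
arm_command(
  motion=[0, -0.006, -0.004, 0, 0.6, 0.12, 0, 0, 0, 0.6, 0.12, 0, 0, 0, 0.6, 0.08, 0, 0, 0, 0.6, 0.05, 0, 0, 0, 0.6, 0.022, 0, 0, 0, 0.6, 0, 0, 0, 0, 0.6, 0, 0, 0, 0, 0, 0, 0, 0, 0, 0, 0, 0, 0, 0, 0, 0, 0, 0, 0, 0, 0, 0, 0, 0, 0],
)

```text
time_s: 15.6
position: [0.5087, -0.0756, 0.013]
orientation: [-0.126, 0.695, 0.126, 0.697]
ft_force: [0.5, 0.9, 2.6]
grip_width: 0.0301
```

```bash
python3 -c "
from h import *
go(*BB,.012,20.6)
go(*M1,.13,MY)"
```

```text
t 15.6 p [ 0.5087 -0.0756  0.013 ] yaw 20.56 tilt [ 0.002 -0.    -1.   ] w 0.0301 q1,q6 [-0.26 -0.62] f [0.5 0.9 2.6]
TWIST shares -0.0 then SHIFT shares tx,ty,tz [ 0.0032  0.0048 -0.0012] (if no twist: [ 0.0032  0.0048 -0.0012] )
t 15.6 p [ 0.5087 -0.0756  0.013 ] yaw 20.56 tilt [ 0.002 -0.    -1.   ] w 0.0301 q1,q6 [-0.26 -0.62] f [0.5 0.9 2.6]
TWIST shares 3.29 then SHIFT shares tx,ty,tz [-0.3901  1.1906  0.0468] (if no twist: [-0.3901  1.0268  0.6052] )
```

Request:
arm_command(
  motion=[-0.06, 0, 0, 0, 0, -0.12, 0, 0, 0, 0, -0.15, 0, 0, 0, 0, -0.15, 0, 0, 0, 0, 0, 0, 0, 0.85, 0, 0, 0, 0, 0.85, 0, 0, 0, 0, 0.85, 0, 0, 0, 0, 0.74, 0],
)

```text
time_s: 16.4
position: [0.5075, -0.0755, 0.1557]
orientation: [0.049, 0.706, -0.049, 0.705]
ft_force: [-0.7, 0.3, -1.0]
grip_width: 0.0296
```

Request:
arm_command(
  motion=[0, 0.11, 0, 0, 0, 0, 0.135, 0, 0, 0, 0, 0.135, 0, 0, 0, 0, 0.135, 0, 0, 0, 0, 0.135, 0, 0, 0, 0, 0.135, 0, 0, 0, 0, 0.135, 0.01, 0, 0, 0, 0.135, 0.02, 0, 0, 0, 0.13, 0.017, 0, 0, 0, 0, 0, 0, 0, 0, 0, 0, 0, 0, 0, 0, 0, 0, 0],
)

```text
time_s: 17.6
position: [0.5693, 0.2739, 0.1556]
orientation: [0.047, 0.706, -0.048, 0.705]
ft_force: [0.2, -0.5, -1.0]
grip_width: 0.0298
```

```bash
python3 -c "
from h import *
go(*M1,.0213,MY)"
```

```text
t 17.6 p [0.5693 0.2739 0.1556] yaw -7.75 tilt [-0.001 -0.001 -1.   ] w 0.0298 q1,q6 [0.36 0.49] f [ 0.2 -0.5 -1. ]
TWIST shares -0.01 then SHIFT shares tx,ty,tz [0.4478 0.01   0.0025] (if no twist: [0.4478 0.01   0.0025] )
```

Request:
arm_command(
  motion=[0.12, 0.004, 0.002, 0, 0, 0.12, 0, 0, 0, 0, 0.12, 0, 0, 0, 0, 0.05, 0, 0, 0, 0, 0.025, 0, 0, 0, 0, 0.012, 0, 0, 0, 0, 0, 0, 0, 0, 0, 0, 0, 0, 0, 0, 0, 0, 0, 0, 0.5, 0, 0, 0, 0, 0.5, 0, 0, 0, 0, 0.5],
)

```text
time_s: 18.7
position: [0.5707, 0.2763, 0.0226]
orientation: [0.048, 0.705, -0.047, 0.706]
ft_force: [0.5, -0.2, 0.6]
grip_width: 0.0465
```

```bash
python3 -c "
from h import *
go(*M1,.0213,MY)"
```

```text
t 18.7 p [0.5707 0.2763 0.0226] yaw -7.7 tilt [ 0.001  0.    -1.   ] w 0.0465 q1,q6 [0.36 0.5 ] f [ 0.5 -0.2  0.6]
TWIST shares 0.0 then SHIFT shares tx,ty,tz [ 0.0044  0.0009 -0.0013] (if no twist: [ 0.0044  0.0009 -0.0013] )
```

Request:
arm_command(
  motion=[-0.06, 0, 0, 0, 0.5, -0.15, 0, 0, 0, 0.5, -0.15, 0, 0, 0, 0, -0.05, -0.12, -0.1, 0, 0, 0, -0.12, -0.1, 0, 0, 0, -0.12, -0.1, 0, 0, 0, -0.12, -0.1, 0, 0, 0, -0.12, -0.1, 0, 0, 0, -0.12, 0, 0, 0, 0, 0, 0, 0, 0, 0, 0, 0, 0, 0],
)

```text
time_s: 19.8
position: [0.3929, 0.0819, 0.1454]
orientation: [0.048, 0.705, -0.048, 0.706]
ft_force: [0.1, 0.4, -0.2]
grip_width: 0.0005
```

```bash
python3 - <<'E'
from h import *
img=r.camera("top")[:,:,::-1].copy(); im=rect("top",img,.04,*BX,S)
cv2.imwrite("pics/rect3.png",im)
a=(w:=np.radians(193.7)); 
print(r.sense()['time_s'],r.sense()['position'])
go(.475,.03,.046,90)
E
```

```text
19.85 [0.3930706  0.08245912 0.14530198]
t 19.85 p [0.3931 0.0825 0.1453] yaw -7.73 tilt [ 0.001  0.001 -1.   ] w 0.0003 q1,q6 [0.06 0.2 ] f [ 0.3 -0.4  0.5]
TWIST shares -11.37 then SHIFT shares tx,ty,tz [ 0.331  -0.2733 -0.1752] (if no twist: [ 0.3312 -0.1368  0.2938] )
```

View pics/rect3.png

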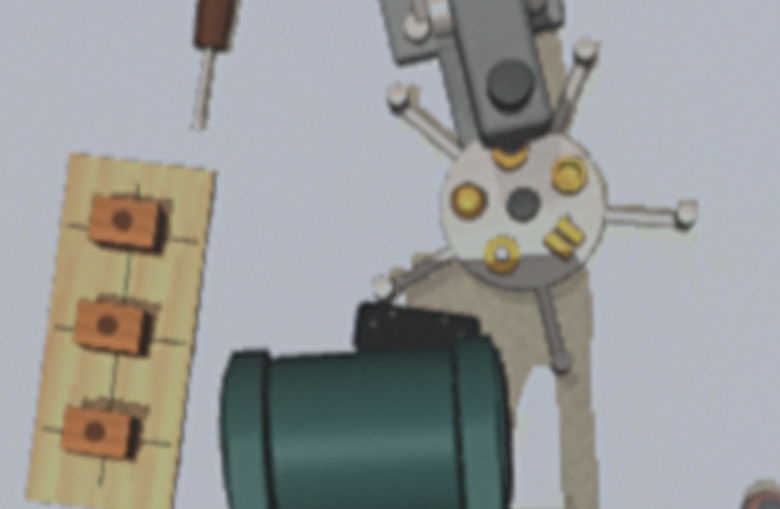

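```bash
python3 - <<'E'
from h import *
m=np.array([M1,M2,M3]); print(((w4([(122,220),(108,325),(95,431)],.048)-m)*1e3).round(1))
ax=np.array([.580,.0112]); Y=np.radians(-52); z=np.array([np.cos(Y),np.sin(Y)]); y=np.array([np.sin(Y),-np.cos(Y)])
P=lambda th:ax+.108*np.array([np.cos(np.radians(193.7+th)),np.sin(np.radians(193.7+th))])
C=lambda th:P(th)-.0195*z
s=C(0)-.02*z; print(s)
s0=r.sense(); M=R.from_quat(s0['orientation']).as_matrix(); print(M.round(2).tolist())
D=R.from_euler('z',-52+7.73,degrees=True).as_matrix()@M; y=D[:2,1]; z=D[:2,2]
sh=(np.array([*s,.046])-s0['position'])@D/.3; print("twist",np.radians(44.27)/.15,"shift",sh.round(3))
pts=[s,C(0)-.004*z]+[C(t) for t in range(0,49,6)]
for a,b in zip(pts,pts[1:]): print(np.round([(b-a)@y/.3,(b-a)@z/.3],4))
E
```

```text
[[ 1.2  0.1]
 [ 1.   0. ]
 [ 0.2 -0.8]]
[0.45075407 0.0167479 ]
[[0.0, 0.13, 0.99], [0.0, 0.99, -0.13], [-1.0, 0.0, 0.0]]
twist 5.151048399052599 shift [0.331 0.016 0.291]
[0.     0.0533]
[-0.      0.0133]
[-0.0137  0.0351]
[-0.0099  0.0363]
[-0.0061  0.0372]
[-0.0022  0.0376]
[0.0018 0.0376]
[0.0057 0.0372]
[0.0096 0.0364]
[0.0133 0.0352]
```

All three blocks are within 1.2 mm of their marks and the turret hasn't moved. I'll position the shut fingers behind handle1.

Request:
arm_command(
  motion=[0, 0, 0, 0.9, 0, 0, 0, 0, 0.9, 0, 0, 0, 0, 0.9, 0, 0, 0, 0, 0.9, 0, 0, 0, 0, 0.9, 0, 0, 0, 0, 0.65, 0, 0, 0.006, 0.1, 0, 0, 0, 0.005, 0.1, 0, 0, 0, 0.005, 0.09, 0, 0, 0, 0, 0, 0, 0, 0, 0, 0, 0, 0, 0, 0, 0, 0, 0],
)

```text
time_s: 21.05
position: [0.4497, 0.0178, 0.1446]
orientation: [0.309, 0.636, -0.309, 0.636]
ft_force: [-0.1, -0.0, 0.5]
grip_width: 0.0003
```

```bash
python3 -c "
from h import *
go(.4508,.0167,.046,-52)"
```

```text
t 21.05 p [0.4497 0.0178 0.1446] yaw -51.87 tilt [-0.001  0.001 -1.   ] w 0.0003 q1,q6 [-0.09  0.82] f [-0.1 -0.   0.5]
TWIST shares 0.01 then SHIFT shares tx,ty,tz [0.3287 0.0007 0.0054] (if no twist: [0.3287 0.0007 0.0054] )
```

Request:
arm_command(
  motion=[0.12, 0, 0, 0, 0, 0.12, 0, 0, 0, 0, 0.07, 0, 0, 0, 0, 0.018, 0, 0, 0, 0, 0, 0, 0.03, 0, 0, 0, 0, 0.03, 0, 0, 0, 0, 0.012, 0, 0, 0, 0, 0, 0, 0, 0, 0, 0, 0, 0],
)

```text
time_s: 21.95
position: [0.4642, -0.0008, 0.0473]
orientation: [0.31, 0.635, -0.31, 0.636]
ft_force: [-0.8, -0.7, -0.4]
grip_width: 0.0005
```

```bash
python3 -c "
from h import *
go(.463,.001,.046,-52)"
```

```text
t 21.95 p [ 0.4642 -0.0008  0.0473] yaw -52.0 tilt [ 0.002 -0.    -1.   ] w 0.0005 q1,q6 [-0.12  0.78] f [-0.8 -0.7 -0.4]
TWIST shares -0.0 then SHIFT shares tx,ty,tz [ 0.0045  0.0004 -0.0072] (if no twist: [ 0.0045  0.0004 -0.0072] )
```

Request:
arm_command(
  motion=[0, -0.007, 0.018, 0, 0, 0, -0.006, 0.018, 0, 0, 0, -0.005, 0.018, 0, 0, 0, -0.005, 0.018, 0, 0, 0, -0.003, 0.018, 0, 0, 0, -0.003, 0.018, 0, 0, 0, -0.001, 0.019, 0, 0, 0, -0.001, 0.019, 0, 0, 0, 0, 0, 0, 0],
)

```text
time_s: 22.85
position: [0.4826, -0.0416, 0.046]
orientation: [0.31, 0.636, -0.311, 0.635]
ft_force: [-3.6, 2.1, 2.0]
grip_width: 0.0003
```

```bash
python3 - <<'E'
from h import *
ax=np.array([.580,.0112]); z=np.array([np.cos(np.radians(-52)),np.sin(np.radians(-52))])
c=ax+.108*np.array([np.cos(np.radians(217.7)),np.sin(np.radians(217.7))])-.0195*z; print(c)
go(*c,.046,-52)
im=rect("top",r.camera("top")[:,:,::-1].copy(),.066,*BX,S); cv2.imwrite("pics/rect4.png",im[:, 250:])
E
```

```text
[ 0.48254246 -0.03947871]
t 22.85 p [ 0.4826 -0.0416  0.046 ] yaw -52.02 tilt [-0.002 -0.001 -1.   ] w 0.0003 q1,q6 [-0.2   0.71] f [-3.6  2.1  2. ]
TWIST shares -0.0 then SHIFT shares tx,ty,tz [ 0.0001  0.0043 -0.0055] (if no twist: [ 0.0001  0.0043 -0.0055] )
```

View pics/rect4.png

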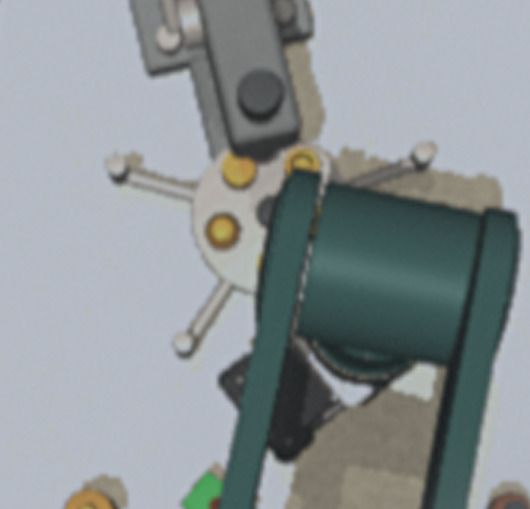

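The turret has turned about 25°, as planned. On past the half-way point, slowly.

Request:
arm_command(
  motion=[0, 0.001, 0.019, 0, 0, 0, 0.001, 0.019, 0, 0, 0, 0.003, 0.018, 0, 0, 0, 0.003, 0.018, 0, 0, 0, 0, 0, 0, 0, 0, 0, 0, 0, 0],
)

```text
time_s: 23.5
position: [0.4996, -0.0571, 0.0469]
orientation: [0.31, 0.635, -0.31, 0.636]
ft_force: [0.1, 0.1, -0.1]
grip_width: 0.0007
```

```bash
cat >> h.py <<'E'
def turret(lo=128,hi=205,name="top"):
    """angle of handle5 (deg from start): best bright pin-top along its circle at z=.066"""
    g=cv2.GaussianBlur(cv2.cvtColor(r.camera("top"),cv2.COLOR_RGB2HSV),(3,3),0)
    im=r.camera("top").astype(float); a=np.arange(115,205,1.0)
    P=np.c_[.580+.085*np.cos(np.radians(a)),.0112+.085*np.sin(np.radians(a)),np.full(len(a),.041)]
    uv=proj("top",P); print([(int(t-121.7),int(im[int(v+.5),int(u+.5)].mean())) for t,(u,v) in zip(a,uv)][::2])
E
python3 - <<'E'
from h import *
ax=np.array([.580,.0112]); z=np.array([np.cos(np.radians(-52)),np.sin(np.radians(-52))])
c=ax+.108*np.array([np.cos(np.radians(229.7)),np.sin(np.radians(229.7))])-.0195*z
go(*c,.046,-52)
im=rect("top",r.camera("top")[:,:,::-1].copy(),.066,*BX,S)
# left-side handle pins: bright low-saturation blobs on the 108 mm circle
hsv=cv2.cvtColor(im,cv2.COLOR_BGR2HSV)
for a in range(120,205,3):
    x,y=ax+.088*np.array([np.cos(np.radians(a)),np.sin(np.radians(a))]); u=int((BX[3]-y)*S); v=int((BX[1]-x)*S); print(round(a-121.7),hsv[v,u].tolist(),end=' ')
E
```

```text
t 23.5 p [ 0.4996 -0.0571  0.0469] yaw -51.98 tilt [ 0.002 -0.001 -1.   ] w 0.0007 q1,q6 [-0.23  0.68] f [ 0.1  0.1 -0.1]
TWIST shares 0.0 then SHIFT shares tx,ty,tz [ 0.0029 -0.0012 -0.0065] (if no twist: [ 0.0029 -0.0012 -0.0065] )
-2 [108, 19, 197] 1 [109, 21, 197] 4 [108, 19, 197] 7 [108, 19, 197] 10 [109, 21, 197] 13 [108, 22, 197] 16 [109, 21, 197] 19 [108, 19, 197] 22 [109, 21, 196] 25 [109, 21, 198] 28 [107, 21, 196] 31 [107, 21, 197] 34 [108, 20, 196] 37 [111, 21, 198] 40 [109, 21, 198] 43 [107, 20, 180] 46 [14, 17, 164] 49 [15, 16, 131] 52 [100, 13, 58] 55 [110, 12, 65] 58 [95, 24, 63] 61 [88, 83, 89] 64 [87, 79, 90] 67 [88, 80, 89] 70 [88, 80, 89] 73 [86, 89, 86] 76 [94, 36, 49] 79 [105, 13, 40] 82 [90, 5, 49]
```

The contact force fell to zero, so the turret snapped over. I'll go straight up, back off and look.

Request:
arm_command(
  motion=[-0.08, 0, 0, 0, 0, -0.15, 0, 0, 0, 0, -0.15, 0, 0, 0, 0, 0, -0.1, 0, 0, 0, 0, -0.13, 0, 0, 0, 0, -0.13, 0, 0, 0, 0, -0.13, 0, 0, 0, 0, -0.13, 0, 0, 0, 0, -0.1, 0, 0, 0, 0, 0, 0, 0, 0, 0, 0, 0, 0, 0],
)

```text
time_s: 24.65
position: [0.3287, -0.19, 0.1609]
orientation: [0.31, 0.635, -0.31, 0.636]
ft_force: [0.3, -0.4, -0.1]
grip_width: 0.0004
```

```bash
python3 - <<'E'
from h import *
s=r.sense(); print(s['time_s'],s['position'],s['ft_force'])
im=rect("top",r.camera("top")[:,:,::-1].copy(),.04,*BX,S); cv2.imwrite("pics/rect5.png",im)
E
```

```text
24.65 [ 0.32869357 -0.19002756  0.16089018] [ 0.29199895 -0.35007955 -0.08579908]
```

View pics/rect5.png

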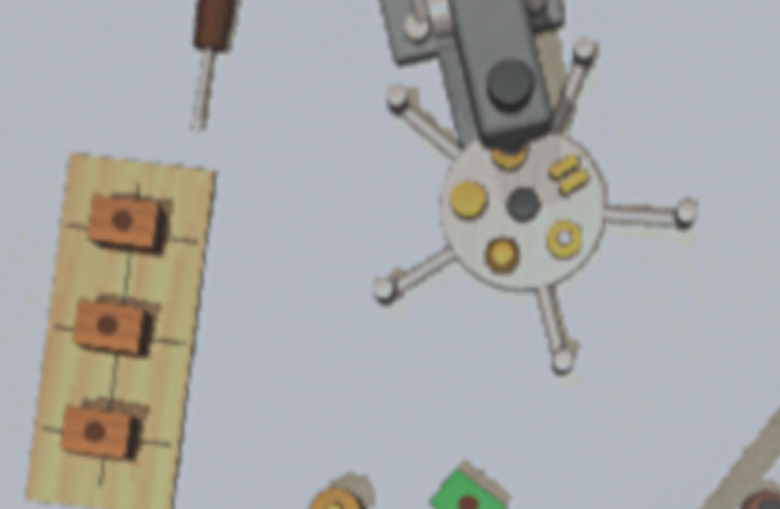

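The slotted anvil moved from (564,238) to (568,173), the ring from (501,253) to (564,238), and the handles are back at their old pixels. That is exactly one click counter-clockwise. The blocks are unmoved and the arm is clear, so I'm handing in.

```bash
python3 -c "
from workcell import r
print(r.job_done())"
```

```text
the job is handed in; nothing more can be done
None
```

The job is done and handed in after about 25 s of robot time; `job_done` gave no verdict. I stood the three brown blocks on the three marks, then pushed handle1 counter-clockwise past half way until the turret snapped into its next click.

**Blocks:** the camera check before the push put each block within about 1.2 mm of its mark. By eye they line up with the cross lines, and they are at the same pixels in the last picture.

**Turret:** the last picture shows the anvils moved on exactly one click and the handles in rest positions. I judged that by eye from the pixels, not by a measured angle.

**Other things:** the green block, the weight and the driver look unmoved in the last picture. I didn't check the rest of the bystanders one by one at the end. The arm was clear of everything, with near-zero wrist force.

**Differences on the way:** the second block was gripped about 3 mm off centre, which I corrected when placing it. The fingers met handle1 a little later than I had worked out. Neither affected the result.

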